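Set the lift stage by its number dial and slide the loaded tray across the step

ROBOT

A 7-joint arm with a two-finger parallel gripper is mounted at the origin on a cart in front of the work surface, level with it; the furniture and walls round the work are solid. World frame = base frame: x ahead of the robot, y to its left, z up, the work surface at z = 0. Lengths are in m, angles in rad, forces in N, time in s.
With the tool pointing down it reaches from about 0.425 to 0.875 m from the base axis. Payload 4.7 kg.
Tool frame: the origin (TCP) lies midway between the tips of the shut fingers; the grasp point (between the pads) lies 19 mm behind it (ctrl.grip_point_offset is the distance from the TCP to the grasp point, in m); z points along the fingers, y is the line along which they close (so a half turn about z gives the same grasp; the last joint's range is limited). The gripper opens to 87 mm and grips with 3 to 60 N. Pads are 19 mm wide; open, the fingers measure 117 mm over their backs; the gripper's body (75 mm by 190 mm) begins 51 mm behind the grasp point.
Start: joints at [1.142, 0.321, -0.07, 1.45, 0.023, 1.371, -0.057], TCP at [0.278, -0.587, 0.223] pointing down, gripper open.
Joint ranges: [-2.86, 2.86], [-0.3, 2.09], [-1.38, 1.24], [0.06, 2.45], [-1.56, 4.7], [0.09, 2.05], [-2.69, 2.69]. Speed limits (rad/s): [2.57, 2.57, 3.14, 3.14, 3.14, 3.14, 3.14].

INTERFACE

Orientations are given as a rotation vector (axis times angle).
In Python, from bench import ctrl gives the robot as it stands.
- The arm moves only by the tool move_arm, never from a script. Its argument "increments" is text: rows parted by semicolons, each of 7 numbers parted by spaces: the shift along the world's x, y, z in mm, then the turn, a rotation vector about the world's x, y, z in degrees, then the closure in counts, from 0 (fully open) to 255 (shut). A call has exactly 8 rows; each row shifts and turns the commanded pose from where the row before left it; what a row does not reach is not made up. A row lasts 1/12 s, in which the tool goes at most 41.7 mm and 7.16 degrees, less where a joint would pass 70% of its speed; a pose out of reach is approached as far as the arm can. A call with a gripper value outside its range is refused whole. The fingers move at their own pace and stop on an object; "grip_force" is the grip in N (left out, the last holds). Time passes only in rows, so rows that do not move let the fingers close, or fill a call up. It gives the time, the measured TCP pose, the force, the opening and the grip force at its end, in the units of the state.
- ctrl.get_state(): the state, without advancing time (a new reading comes with each control period).
- ctrl.get_image(name): name is "scene" or "side" or "wrist"; returns a dict with "frame" (400x640x3 uint8, red, green, blue), "depth" (400x640 float32, m along the optical axis (not along the pixel's ray), 0 where there is no reading), "fx", "fy", "cx", "cy" (pixels), "position" and "orientation" of the camera in the world. Camera axes: x right, y down, z forward; pixel columns grow to the right and rows downward; lengths in m; the calibration is good to about 2 mm. A picture is of the moment at which its call begins.
- ctrl.close_job(): hands the job in; it is judged then, once.
Trained networks look in a picture, given as the dict that the camera call returned (one of the last four; its "shot" number tells which), for a name from the list of things; names that differ only in an ending like _2 or _b are one class to them, and where a whole thing is asked for, a point or a joint stands for the part that bears it (a point fixed in the world has none). Each returns a list of dicts, best first, with "score" (0 to 1); they miss things now and then, are a little off and sometimes report something else, mostly with a low value. They report only what shows in the picture. A call takes as long as a camera call. They do not tell look-alikes from the thing itself.
- ctrl.find_in(target, picture): "centre" ([x, y, z] in m, in world coordinates, good to about 4 mm: the middle of the surface that is visible of it).
- ctrl.silhouettes(target, picture): "region" (400x640 bool, what is visible of it).
The state is a dict: "time": time; "joint_positions": joint angles; "qd": joint speeds; "joint_torque": joint torques, N m; "position": TCP position; "tool_rot": TCP orientation; "ft_force": force on the tool from outside, world axes, zero at the start; "torque": the same for the moment, N m; "grip_width": opening from 0.0 (shut) to 1.0 (fully open); "grip_force": force on a finger pad.
Only numpy, scipy, OpenCV 4.12 (cv2) and the standard library are available. Lean on these libraries where they do the work, as an engineer would, in place of code of your own. Each camera call takes 0.05 s, during which the arm holds its last target. There are 200 camera calls.

TASK

Turn the number dial until 4 stands centred in its window; this brings the lift stage to just below the loading deck. Then slide the loaded tray by its handle, without lifting it clear, off the deck and down the small step onto the stage until its front edge is home against the end stop. The flux bottle must stay standing and the heat sink must stay in the tray, and the phone, solder spool and paste jar are to be left where they are.

Things in the scene. Friction and masses are not known exactly. Their poses are not given: they have to be found in the camera images.
- station: Fixed bench fixture; origin on the bench under the joint between its halves, z up. At its y < 0: loading deck. At y > 0: lift stage on black bellows, plate x -66 to 66, y 3 to 193 mm, its height set by the dial. Behind the stage: grey dial housing 108 x 108 mm, top 60 mm above the bench, centred at x = 125, y = 98 mm. The tray slides along the station's +y, centred on x = 0.
- deck (a point): Centre of the loading deck's top, 50 mm above the bench, station axes. The deck is a flat grey plate without rails, 130 mm (x) by 210 mm (y), station y -215 to -5 mm. The gap between deck and stage is 8 mm.
- stop (a point): On the inner face of the stage's end stop (y = 185 mm in the station), 56 mm above the bench, fixed, station axes. The stop and the two side rails stand 14 mm above the stage plate; the rails are 100 mm apart inside, flared to about 116 mm at the entry.
- dial (a joint): Angle (rad) of the number dial, 0 to 3.0, growing clockwise seen from above; number n (1 to 6) is centred in the window at 0.6*(n-1), so 4 at 1.8. It starts between 0.3 and 1.3, turns stiffly (about 0.2 N m) and stays where left. Each number clockwise lowers the stage 4 mm: plate 9 mm above the deck at 1, 5 above at 2, 1 above at 3, 3 below at 4, 7 below at 5.
- window (a point): Centre of the dial's window, 20 (x) by 18 (y) mm in the housing's top, 34 mm from the dial axis towards the station's -x; station axes. White figures on a black drum show in it one at a time, upright as seen from the robot.
- dial_grip (a point): On the dial's upright axis at grip height, 87 mm above the bench; fixed axes of the station. The knob is a black bar 52 x 14 mm, 66 to 103 mm above the bench, on a round collar of radius 22 mm. At dial angle 0 the bar lies along the station's x, the white mark on its top at the -x end, towards the window; it turns with the dial.
- tray_grip (a point): Centre of the tray's handle, a black bar 16 mm thick (tray x), 52 mm long (tray y), 24 mm high, on two posts, 38 mm above the tray's underside and 59 mm behind its middle (tray -y). Axes are the tray's: y towards its front edge, z up. Grip it across its 16 mm.
- home (a point): Where the tray's origin lies when the tray is home against the end stop with the dial at 4: 100 mm from the station's origin along its y, 47 mm above the bench; axes of the station.
- flux_bottle: Slim white bottle with a needle tip, 30 mm diameter, 117 mm tall, standing loose in the front half of the tray; origin at the centre of its foot, z up along it.
- sink: Finned metal heat sink 40 x 40 x 21 mm lying loose in the tray beside the bottle; origin at the centre of its underside.
- phone: Black phone lying on the bench to the right of the deck, 142 x 69 x 8 mm; bystander; origin under its centre.
- solder_spool: Solder spool with black flanges, 58 mm diameter, 50 mm tall, standing on the bench to the left; bystander; origin under its centre.
- paste_jar: Small white jar with a green lid, 46 mm diameter, 40 mm tall, on the bench behind the deck; bystander; origin under its centre.
- tray: Middle of the tray's underside; axes of the tray. The tray is plain steel, 90 mm (x) by 170 mm (y), floor 3 mm, rim 12 mm high; front edge 85 mm from here along +y, handle at the other end. About 0.35 kg empty, 0.5 kg loaded. It starts on the deck, roughly in line with the stage.
Things that resemble listed ones, but are neither listed nor needed, are in the scene too. Leave any yellow look-alike of the flux_bottle alone.

How it is judged:
On the way, in this order (a step that is already met when the one before it is completed fails the run):
1. 4 stands in the dial's window (dial within 0.15 rad of 1.8) (value of joint dial between 1.65 and 1.95 rad), for 0.2 s.
2. the tray has been slid home on the stage (y of tray in the frame of home above -0.008 m and x of tray in the frame of home between -0.01 and 0.01 m and z of tray in the frame of home between -0.004 and 0.004 m and angle between the y axis of tray and the y axis of home, either way round below 0.1 rad and angle between tray's own z axis and vertical below 0.03 rad), for 0.2 s.
At the end, for the whole second after the job is handed in: Dial within 0.15 rad of 4 (1.8 rad); tray level on the stage, front edge within 8 mm of the end stop, within 10 mm and 0.1 rad of the centre line and 4 mm of its right height; bottle upright within 0.1 rad in the tray, heat sink in the tray; all at rest (all of step 1 and all of step 2 and x of flux_bottle in the frame of tray between -0.043 and 0.043 m and y of flux_bottle in the frame of tray between -0.084 and 0.084 m and z of each of flux_bottle, sink in the frame of tray below 0.015 m and angle between flux_bottle's own z axis and vertical below 0.1 rad and x of sink in the frame of tray between -0.043 and 0.043 m and y of sink in the frame of tray between -0.084 and 0.084 m and linear speed of each of tray, flux_bottle below 0.02 m/s); the robot touches nothing.
It fails at once if the tray is lifted clear (its middle more than 15 mm above the deck) (z of tray in the frame of station above 0.065 m).
It fails at once if the bottle tips over (beyond 0.6 rad) (angle between flux_bottle's own z axis and vertical above 0.6 rad).
It fails at once if the tray tips (beyond 0.25 rad) (angle between tray's own z axis and vertical above 0.25 rad).
It fails at once if the phone, solder spool or paste jar is disturbed (moved over 30 mm) (distance of any of phone, solder_spool, paste_jar from where it was at the start of the episode above 0.03 m).
It also fails if it takes over 50 s, if anything falls off the work surface, if the arm or the gripper's body presses on something with over 40 N, if the wrist force passes 120 N, or if a joint passes its speed limit or range.

## Working session

There is one attempt and no reset: what is moved stays moved. The work goes in short steps, Python scripts to look and compute and a tool call to move; the robot and the scene stay as the last step left them, time stands still between calls to the robot, and variables do not carry over. Pictures are saved under pics/ and viewed, at most 10 in all, crops included, and the job is handed in when it is done.

Besides the shell and the picture viewer there is one more tool, called after "Request:" as name(argument=value, ...), one argument or row to a line, values as JSON. move_arm: Moves the arm, as the interface text tells. Its arguments: {"type":"object","properties":{"increments":{"type":"string"},"grip_force":{"type":"number"}},"required":["increments"]}

```bash
mkdir -p pics; cat > h.py <<'E'
import numpy as np,cv2
from scipy.spatial.transform import Rotation as R
from bench import ctrl
def cam(p):
    o=np.array(p["orientation"],float)
    M=o if o.shape==(3,3) else (R.from_rotvec(o) if o.size==3 else R.from_quat(o)).as_matrix()
    return np.array(p["position"]),M
def cloud(p):
    t,M=cam(p);d=p["depth"];v,u=np.mgrid[:400,:640]
    c=np.stack([(u-p["cx"])/p["fx"]*d,(v-p["cy"])/p["fy"]*d,d],-1)
    w=c@M.T+t; w[d==0]=np.nan; return w
def proj(p,X):
    t,M=cam(p);c=(np.atleast_2d(X)-t)@M
    return np.stack([c[:,0]/c[:,2]*p["fx"]+p["cx"],c[:,1]/c[:,2]*p["fy"]+p["cy"]],-1)
def save(p,n):cv2.imwrite("pics/"+n+".png",p["frame"][:,:,::-1])
E
python3 - <<'E'
from h import *
for n in ["scene","side"]:
    p=ctrl.get_image(n);save(p,n+"0");print(n,p["position"],p["orientation"])
    for t in ["station","dial","tray_grip","flux_bottle","sink","phone","solder_spool","paste_jar","tray"]:
        print(t,[(np.round(r["centre"],3).tolist(),round(r["score"],2)) for r in ctrl.find_in(t,p)])
s=ctrl.get_state();print(s["time"],s["position"],s["tool_rot"],s["grip_width"])
E
```

```text
scene [-0.58084674  0.27432598  0.88006207] [-1.52235806  1.80495993 -0.96757873]
station [([0.498, 0.16, 0.051], 0.84)]
dial [([0.611, 0.191, 0.081], 0.48)]
tray_grip [([0.534, -0.063, 0.053], 0.8)]
flux_bottle [([0.396, 0.018, 0.041], 0.71), ([0.501, 0.157, 0.052], 0.68), ([0.488, 0.0, 0.101], 0.58), ([0.379, -0.05, 0.044], 0.45)]
sink [([0.537, 0.019, 0.071], 0.52)]
phone [([0.494, 0.16, 0.054], 0.48)]
solder_spool [([0.517, 0.478, 0.041], 0.9), ([0.614, 0.19, 0.078], 0.56)]
paste_jar []
tray [([0.528, -0.063, 0.056], 0.64), ([0.499, 0.16, 0.059], 0.41)]
side [ 0.55604321 -1.23471312  0.71954655] [-2.04020646 -0.04675287  0.00588595]
station [([0.568, 0.138, 0.055], 0.83)]
dial [([0.62, 0.185, 0.085], 0.5)]
tray_grip [([0.535, -0.083, 0.056], 0.69), ([0.57, 0.139, 0.051], 0.49)]
flux_bottle [([0.396, -0.061, 0.046], 0.7), ([0.408, 0.004, 0.05], 0.48), ([0.5, -0.01, 0.099], 0.47)]
sink [([0.539, -0.005, 0.076], 0.69)]
phone [([0.425, -0.361, 0.009], 0.72), ([0.624, 0.187, 0.084], 0.38)]
solder_spool [([0.531, 0.46, 0.035], 0.56)]
paste_jar [([0.681, -0.187, 0.034], 0.82)]
tray [([0.537, -0.085, 0.053], 0.86)]
1.0 [ 0.2784738  -0.58733738  0.22259474] [ 3.06481847e+00  6.89863554e-01 -3.85666809e-05] 0.9994585731763941
```

View pics/scene0.png

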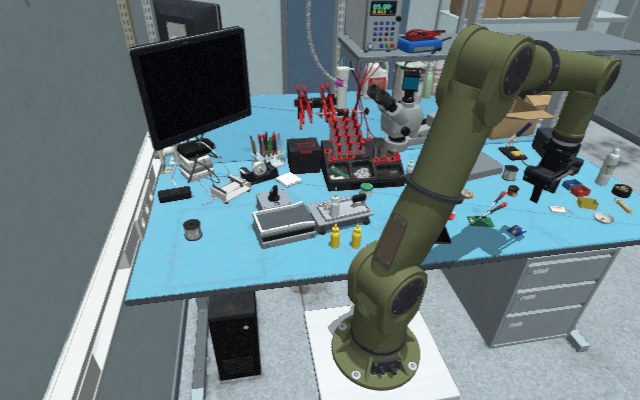

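View pics/side0.png

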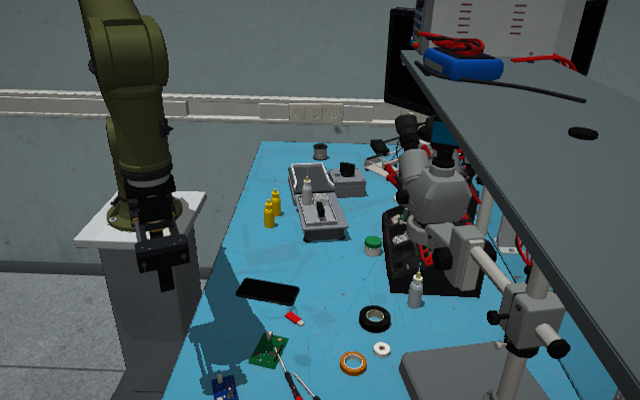

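The scene view shows the stage at (285,222), the tray at (340,210) with the bottle in it, the dial at (272,197) and yellow look-alikes at (335,236) and (357,236). The side view agrees: dial at (347,170), tray at (322,215). Next I bring the wrist camera over it.

Request:
move_arm(
  increments="11 25 8 0 0 0 0;11 25 8 0 0 0 0;11 25 8 0 0 0 0;11 25 8 0 0 0 0;11 25 8 0 0 0 0;11 25 8 0 0 0 0;11 25 8 0 0 0 0;11 25 8 0 0 0 0",
  grip_force=40,
)

```text
time: 1.67
position: [0.3669, -0.386, 0.2872]
tool_rot: [3.064, 0.69, 0.0]
ft_force: [0.3, 0.3, 1.4]
grip_width: 0.997
grip_force: 0.0
```

Request:
move_arm(
  increments="11 25 8 0 0 0 0;11 25 8 0 0 0 0;11 25 8 0 0 0 0;11 25 8 0 0 0 0;11 25 8 0 0 0 0;11 25 8 0 0 0 0;11 25 8 0 0 0 0;11 25 8 0 0 0 0",
)

```text
time: 2.33
position: [0.4548, -0.186, 0.3513]
tool_rot: [3.064, 0.69, 0.001]
ft_force: [0.9, 0.3, -0.0]
grip_width: 1.0
grip_force: 0.0
```

Request:
move_arm(
  increments="11 25 8 0 0 0 0;11 25 8 0 0 0 0;11 25 8 0 0 0 0;11 25 8 0 0 0 0;11 25 8 0 0 0 0;11 25 8 0 0 0 0;11 25 8 0 0 0 0;0 0 0 0 0 0 0",
)

```text
time: 3.0
position: [0.5329, -0.0054, 0.4082]
tool_rot: [-3.059, -0.704, -0.006]
ft_force: [-0.9, 0.5, -0.1]
grip_width: 1.005
grip_force: 0.0
```

```bash
python3 - <<'E'
from h import *
p=ctrl.get_image("wrist");save(p,"w1");print(p["position"],p["orientation"])
import pickle;pickle.dump(p,open("w1.pkl","wb"))
for t in ["dial","tray_grip","flux_bottle","sink","tray"]:
    print(t,[(np.round(r["centre"],3).tolist(),round(r["score"],2)) for r in ctrl.find_in(t,p)])
s=ctrl.get_state();print(s["time"],s["position"],s["tool_rot"])
E
```

```text
[0.60109081 0.02887662 0.56982662] [ 2.45793187 -1.53929874 -0.21618201]
dial [([0.615, 0.194, 0.084], 0.89)]
tray_grip [([0.535, -0.056, 0.055], 0.67)]
flux_bottle [([0.501, -0.002, 0.114], 0.96), ([0.413, 0.016, 0.058], 0.65), ([0.4, -0.05, 0.056], 0.62)]
sink [([0.54, 0.006, 0.057], 0.9)]
tray [([0.535, -0.056, 0.058], 0.91)]
3.3 [ 0.5311524  -0.01394233  0.40623417] [ 3.06530459e+00  6.85780844e-01 -1.26253872e-03]
```

View pics/w1.png

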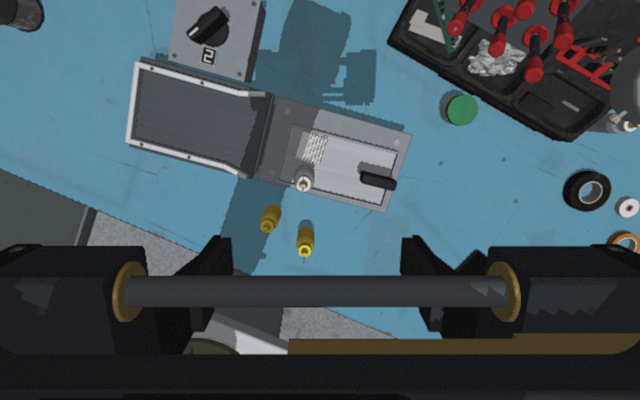

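The wrist view shows the dial at (207,27) reading about 2, the stage at (200,118), the deck and tray at (340,155), the handle at (378,181), the bottle at (304,181) and the yellow look-alikes below. I fit the poses from the depth cloud.

```bash
cat > fit.py <<'E'
from h import *
def rect(w,lo,hi,c,r,zoff=0):
    m=(w[...,2]>lo)&(w[...,2]<hi)&(np.hypot(w[...,0]-c[0],w[...,1]-c[1])<r)
    q=(w[m][:,:2]*1000).astype(np.float32)
    (cx,cy),(a,b),ang=cv2.minAreaRect(q)
    if a<b:a,b,ang=b,a,ang+90
    return len(q),np.round([cx,cy,a,b,(ang+90)%180-90],1),np.round(np.median(w[m][:,2]),4)
E
python3 - <<'E'
from fit import *
import pickle;p=pickle.load(open("w1.pkl","rb"));w=cloud(p)
print("knob",rect(w,.096,.112,(.617,.195),.04))
print("housing",rect(w,.055,.066,(.617,.195),.08))
print("handle",rect(w,.080,.097,(.535,-.1),.05))
print("deck",rect(w,.044,.0535,(.53,-.05),.14))
print("bottle",rect(w,.1,.18,(.5,0),.04))
m=(w[...,2]>.044)&(w[...,2]<.0535)&(np.hypot(w[...,0]-.53,w[...,1]+.05)<.14)
for v,u in [(90,200),(118,180),(130,230),(120,330),(190,350),(115,150)]: print((u,v),np.round(w[v,u],4))
im=np.zeros((400,640),np.uint8);im[m]=255
f=p["frame"][:,:,::-1].copy();f[m]=(0,0,255)
f=cv2.resize(f[0:220,100:430],None,fx=2.4,fy=2.4);cv2.imwrite("pics/c1.png",f)
E
```

```text
knob (544, array([626. , 197.3,  51.9,  14.6, -27.2]), np.float64(0.1016))
housing (4819, array([606.4, 195.5, 137.6, 118.1,  13.3]), np.float64(0.0592))
handle (120, array([543.1, -97.6,  52.6,  16. , -78.7]), np.float64(0.0935))
deck (8826, array([496.4, -29.7, 226.6, 216.9, -79.6]), np.float64(0.0504))
bottle (363, array([502.6,   0.6,  28.6,  24.1, -69.5]), np.float64(0.1264))
(200, 90) [0.5442 0.1881 0.0534]
(180, 118) [0.4942 0.2011 0.0525]
(230, 130) [0.5108 0.1276 0.0553]
(330, 120) [0.5882 0.0006 0.0509]
(350, 190) [ 0.5065 -0.075   0.0525]
(150, 115) [0.4795 0.2414 0.0547]
```

View pics/c1.png

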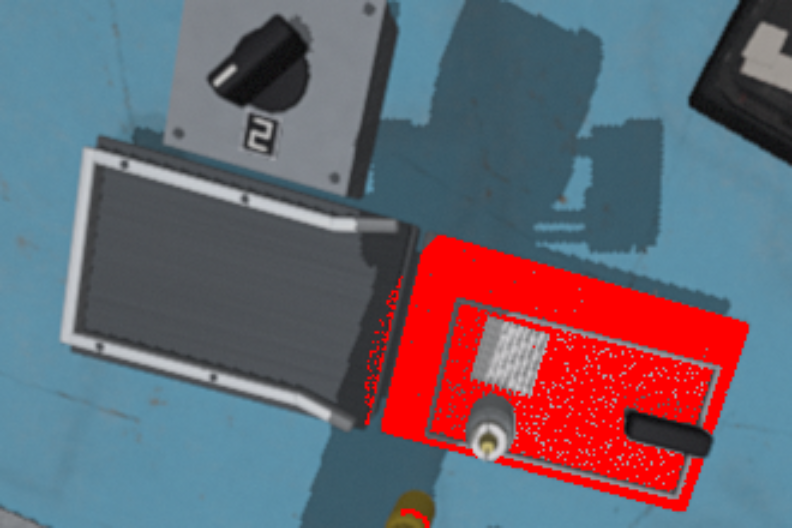

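```bash
python3 - <<'E'
from fit import *
import pickle;p=pickle.load(open("w1.pkl","rb"));w=cloud(p)
m=((w[...,2]>.046)&(w[...,2]<.0535)&(np.hypot(w[...,0]-.53,w[...,1]+.05)<.16)).astype(np.uint8)
# cut at gap line: crop px (430,235)-(383,430) -> full px, shifted 4 px left
cut=np.array([[100+422/2.4,0+225/2.4],[100+378/2.4,440/2.4]]);
line=cut[0]+(cut[1]-cut[0])*((np.arange(400)-cut[0,1])/(cut[1,1]-cut[0,1]))[:,None]
m[np.arange(640)[None]<line[:,0][:,None]]=0
m=cv2.morphologyEx(m,cv2.MORPH_OPEN,np.ones((3,3)))
n,l,st,_=cv2.connectedComponentsWithStats(m);k=1+st[1:,4].argmax()
q=(w[l==k][:,:2]*1000).astype(np.float32)
(cx,cy),(a,b),ang=cv2.minAreaRect(q);print("deck",cx,cy,a,b,ang)
if a<b:ang+=90
th=np.radians((ang%180)-90) # station yaw: y dir = ang
c,s=np.cos(th),np.sin(th);Rm=np.array([[c,-s],[s,c]])
o=np.array([cx,cy])-Rm@[0,-110];print("origin",o,"yaw deg",np.degrees(th))
print("dial pred",o+Rm@[125,98],"home",o+Rm@[0,100])
# tray in station coords: rim points z .058-.066 
st_=lambda P:(P-o)@Rm
W=np.nan_to_num(w);S=st_((W[...,:2]*1000).reshape(-1,2)).reshape(400,640,2)
# housing
h=(W[...,2]>.054)&(W[...,2]<.066)&(S[...,0]>76)&(S[...,0]<200)&(S[...,1]>20)&(S[...,1]<180)
print("housing stn ext",np.percentile(S[h],[.5,99.5],axis=0))
r=(W[...,2]>.058)&(W[...,2]<.0655)&(S[...,1]<-8)&(abs(S[...,0])<70)&(S[...,1]>-215)
rr=cv2.minAreaRect(S[r].astype(np.float32));print("tray rim stn",rr)
hd=(W[...,2]>.075)&(W[...,2]<.099)&(S[...,1]<-110)&(S[...,1]>-215)&(abs(S[...,0])<60)
print("handle stn",cv2.minAreaRect(S[hd].astype(np.float32)),np.percentile(W[hd][:,2],[5,50,95]))
kn=(W[...,2]>.096)&(W[...,2]<.112)&(S[...,0]>76)&(S[...,1]>40)
print("knob stn",cv2.minAreaRect(S[kn].astype(np.float32)))
E
```

```text
deck 540.5372924804688 -29.53227996826172 129.96974182128906 209.50709533691406 10.39309310913086
origin [520.69322908  78.66297477] yaw deg 10.39309310913086
dial pred [625.9631257  197.60518286] home [502.65317144 177.02229726]
housing stn ext [[ 76.36850052  43.86103564]
 [174.1181276  151.53906148]]
tray rim stn ((-11.035236358642578, -118.55182647705078), (89.9427719116211, 169.9535675048828), 1.1044121980667114)
handle stn ((-9.805879592895508, -177.41806030273438), (16.000572204589844, 52.59365463256836), 0.9196388125419617) [0.08223389 0.09761164 0.09886808]
knob stn ((125.00428771972656, 97.73538970947266), (14.580607414245605, 51.927635192871094), 52.438682556152344)
```

Request:
move_arm(
  increments="8 18 -17 0 0 -4.5 120;8 18 -17 0 0 -4.5 120;8 18 -17 0 0 -4.5 120;8 18 -17 0 0 -4.5 120;8 18 -17 0 0 -4.5 120;8 18 -17 0 0 -4.5 120;8 18 -17 0 0 -4.5 120;8 18 -17 0 0 -4.5 120",
  grip_force=60,
)

```text
time: 3.97
position: [0.5958, 0.1308, 0.2694]
tool_rot: [3.126, -0.301, -0.0]
ft_force: [0.8, -0.8, -0.4]
grip_width: 0.548
grip_force: 0.0
```

Request:
move_arm(
  increments="8 17 -17 0 0 -4 120;8 17 -17 0 0 -4 120;8 17 -17 0 0 -4 120;7 17 -17 0 0 -4.4 120;0 0 0 0 0 0 120;0 0 0 0 0 0 120;0 0 0 0 0 0 120;0 0 0 0 0 0 120",
)

```text
time: 4.63
position: [0.6273, 0.1979, 0.2038]
tool_rot: [3.054, -0.737, 0.003]
ft_force: [0.2, 0.8, 0.7]
grip_width: 0.53
grip_force: 0.0
```

```bash
cat > st.py <<'E'
from h import *
s=ctrl.get_state();M=R.from_rotvec(s["tool_rot"]).as_matrix()
print(round(s["time"],2),"pos",np.round(np.array(s["position"])*1000,1),"toolY deg",np.round(np.degrees(np.arctan2(M[1,1],M[0,1])),2),"tool z",np.round(M[:,2],4),"q",np.round(s["joint_positions"],2),"F",np.round(s["ft_force"],1),"T",np.round(s["torque"],2),s["grip_width"],s["grip_force"])
E
python3 st.py
```

```text
4.63 pos [627.3 197.9 203.8] toolY deg -117.12 tool z [ 1.8e-03 -7.0e-04 -1.0e+00] q [ 0.12  0.41 -0.62  1.44  0.24  1.37 -2.55] F [0.2 0.8 0.7] T [ 0.03 -0.01  0.  ] 0.5295105370386156 0.0
```

Request:
move_arm(
  increments="0 0 0 0 0 7 120;0 0 0 0 0 7 120;0 0 0 0 0 7 120;0 0 0 0 0 7 120;0 0 0 0 0 7 120;0 0 0 0 0 7 120;0 0 0 0 0 7 120;0 0 0 0 0 7 120",
)

```text
time: 5.3
position: [0.6272, 0.1981, 0.204]
tool_rot: [3.039, 0.792, 0.003]
ft_force: [0.0, -0.4, 0.7]
grip_width: 0.53
grip_force: 0.0
```

Request:
move_arm(
  increments="0 0 0 0 0 7 120;0 0 0 0 0 7 120;0 0 0 0 0 7 120;0 0 0 0 0 7 120;0 0 0 0 0 7 120;0 0 0 0 0 7 120;0 0 0 0 0 7 120;0 0 0 0 0 7 120",
)

```text
time: 5.97
position: [0.6273, 0.198, 0.2039]
tool_rot: [2.311, 2.125, 0.002]
ft_force: [-0.3, 0.2, -0.0]
grip_width: 0.527
grip_force: 0.0
```

Request:
move_arm(
  increments="0 0 0 0 0 7 120;0 0 0 0 0 7 120;0 0 0 0 0 7 120;0 0 0 0 0 7 120;0 0 0 0 0 7 120;0 0 0 0 0 7 120;0 0 0 0 0 7 120;0 0 0 0 0 7 120",
)

```text
time: 6.63
position: [0.6273, 0.1979, 0.2038]
tool_rot: [1.043, 2.961, -0.001]
ft_force: [-1.3, 0.7, 0.3]
grip_width: 0.532
grip_force: 0.0
```

Request:
move_arm(
  increments="0 0 -10 0 0 6 120;0 0 -15 0 0 5.9 120;0 0 -20 0 0 0 120;0 0 -20 0 0 0 120;0 0 -5 0 0 0 120;0 0 0 0 0 0 120;0 0 0 0 0 0 120;0 0 0 0 0 0 120",
)

```text
time: 7.3
position: [0.6274, 0.1997, 0.1344]
tool_rot: [0.737, 3.052, 0.002]
ft_force: [-0.3, 0.6, 0.0]
grip_width: 0.528
grip_force: 0.0
```

```bash
python3 st.py
```

```text
7.3 pos [627.4 199.7 134.4] toolY deg 62.84 tool z [ 2.5e-03  6.0e-04 -1.0e+00] q [ 0.44  0.68 -1.16  1.51  0.63  1.36  0.34] F [-0.3  0.6  0. ] T [ 0.1  -0.17 -0.01] 0.5275795548244316 0.0
```

Request:
move_arm(
  increments="-1 -2 -20 0 0 0 120;-0.4 0 -20 0 0 0 120;0 0 -15 0 0 0 120;0 0 -6 0 0 0 120;0 0 0 0 0 0 120;0 0 0 0 0 0 255;0 0 0 0 0 0 255;0 0 0 0 0 0 255",
)

```text
time: 7.97
position: [0.6257, 0.1982, 0.0729]
tool_rot: [0.736, 3.053, 0.002]
ft_force: [-0.8, -0.7, -0.1]
grip_width: 0.384
grip_force: 0.0
```

Request:
move_arm(
  increments="0 0 0 0 0 0 255;0 0 0 0 0 0 255;0 0 0 0 0 0 255;0 0 0 0 0 0 255;0 0 0 0 0 0 255;0 0 0 0 0 0 255;0 0 0 0 0 0 255;0 0 0 0 0 0 255",
)

```text
time: 8.63
position: [0.6251, 0.1973, 0.072]
tool_rot: [0.737, 3.054, -0.001]
ft_force: [-2.5, -2.7, 5.8]
grip_width: 0.153
grip_force: 60.0
```

```bash
python3 st.py
```

```text
8.63 pos [625.1 197.3  72. ] toolY deg 62.86 tool z [ 0.e+00 -7.e-04 -1.e+00] q [ 0.43  0.73 -1.11  1.58  0.67  1.27  0.31] F [-2.5 -2.7  5.8] T [-0.56  0.38  0.12] 0.1525162427638036 59.9969364143908
```

Request:
move_arm(
  increments="0 0 0 0 0 -5.5 255;0 0 0 0 0 -5.5 255;0 0 0 0 0 -5.5 255;0 0 0 0 0 -5.5 255;0 0 0 0 0 -5.5 255;0 0 0 0 0 -5.5 255;0 0 0 0 0 -5.5 255;0 0 0 0 0 -5.5 255",
)

```text
time: 9.3
position: [0.6256, 0.1977, 0.072]
tool_rot: [1.832, 2.551, 0.001]
ft_force: [1.0, -0.3, 3.8]
grip_width: 0.155
grip_force: 60.0
```

Request:
move_arm(
  increments="0 0 0 0 0 -5.5 255;0 0 0 0 0 -5.5 255;0 0 0 0 0 -5.5 255;0 0 0 0 0 -5.5 255;0 0 0 0 0 0 255;0 0 0 0 0 0 255;0 0 0 0 0 0 255;0 0 0 0 0 0 255",
)

```text
time: 9.97
position: [0.626, 0.1978, 0.072]
tool_rot: [2.28, 2.161, 0.003]
ft_force: [2.3, 0.5, 4.3]
grip_width: 0.159
grip_force: 60.0
```

```bash
python3 st.py
```

```text
9.97 pos [626.  197.8  72. ] toolY deg -3.07 tool z [ 1.7e-03  7.0e-04 -1.0e+00] q [ 0.31  0.61 -0.9   1.58  0.5   1.2  -0.74] F [2.3 0.5 4.3] T [-0.22 -0.45 -0.16] 0.1593121635303121 60.02800349146128
```

Request:
move_arm(
  increments="0 0 0 0 0 0 130;0 0 0 0 0 0 130;0 0 0 0 0 0 130;0 0 0 0 0 0 130;0 0 15 0 0 0 130;0 0 30 0 0 0 130;0 0 35 0 0 0 130;0 0 35 0 0 0 130",
)

```text
time: 10.63
position: [0.6244, 0.1978, 0.1884]
tool_rot: [-2.28, -2.16, 0.001]
ft_force: [1.0, 0.2, 0.4]
grip_width: 0.486
grip_force: 0.0
```

Request:
move_arm(
  increments="0 0 35 0 0 0 120;0 -20 35 0 0 0 120;-10 -35 12 0 0 2 120;-10 -35 0 0 0 2 120;-10 -35 0 0 0 2 120;-10 -35 0 0 0 2 120;-10 -35 0 0 0 2 120;0 0 0 0 0 0 120",
)

```text
time: 11.3
position: [0.5741, -0.0077, 0.269]
tool_rot: [2.095, 2.336, -0.009]
ft_force: [0.3, -1.2, -0.3]
grip_width: 0.531
grip_force: 0.0
```

```bash
python3 st.py; python3 - <<'E'
from fit import *
p=ctrl.get_image("wrist");w=np.nan_to_num(cloud(p))
o=np.array([520.69,78.66]);th=np.radians(10.393);c,s=np.cos(th),np.sin(th);Rm=np.array([[c,-s],[s,c]])
S=((w[...,:2]*1000)-o)@Rm
kn=(w[...,2]>.096)&(w[...,2]<.112)&(S[...,0]>90)&(S[...,0]<160)&(S[...,1]>60)&(S[...,1]<135)
print("knob",kn.sum(),cv2.minAreaRect(S[kn].astype(np.float32)) if kn.any() else 0)
pl=(abs(S[...,0])<40)&(S[...,1]>30)&(S[...,1]<170)&(w[...,2]>.02)
print("stage z",np.median(w[pl][:,2]) if pl.any() else 0)
save(p,"w2")
E
```

```text
11.3 pos [574.1  -7.7 269. ] toolY deg 6.23 tool z [-0.0011 -0.0064 -1.    ] q [ 0.83  0.27 -1.03  1.55  0.24  1.46 -0.11] F [ 0.3 -1.2 -0.3] T [-0.1  -0.18 -0.1 ] 0.5306556939261656 0.0
knob 0 0
stage z 0.046108333856275246
```

View pics/w2.png

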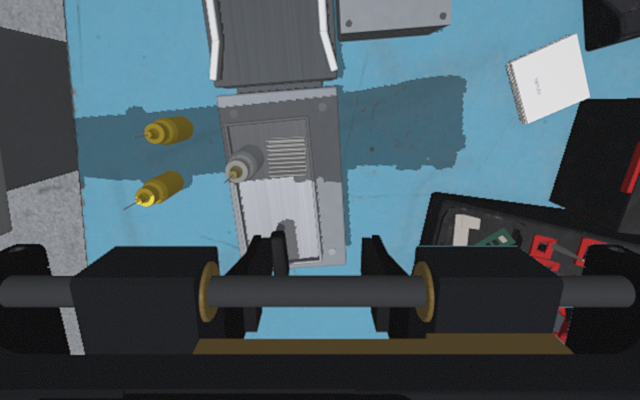

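The stage is now at about 46 mm (4 on the dial), the handle is at (280,250) ahead of the fingers, and the bottle is upright at (245,160). I descend onto the handle in two steps.

Request:
move_arm(
  increments="-5 -17 -10 0 0 0.8 120;-5 -17 -10 0 0 0.8 120;-5 -17 -10 0 0 0.8 120;-5 -18 -10 0 0 0.8 120;-5 -18 -10 0 0 0.8 120;-5 -18 -10 0 0 0.6 120;0 0 0 0 0 0 120;0 0 0 0 0 0 120",
)

```text
time: 12.02
position: [0.545, -0.1017, 0.2088]
tool_rot: [-1.989, -2.431, -0.001]
ft_force: [0.8, 0.0, 1.7]
grip_width: 0.534
grip_force: 0.0
```

Request:
move_arm(
  increments="0 0 -15 0 0 0 120;0 0 -15 0 0 0 120;0 0 -15 0 0 0 120;0 0 -10 0 0 0 120;0 0 0 0 0 0 120;0 0 0 0 0 0 120;0 0 0 0 0 0 120;0 0 0 0 0 0 120",
)

```text
time: 12.68
position: [0.546, -0.102, 0.1548]
tool_rot: [1.987, 2.431, 0.001]
ft_force: [0.9, 0.0, 0.2]
grip_width: 0.529
grip_force: 0.0
```

```bash
python3 st.py
```

```text
12.68 pos [ 546.  -102.   154.8] toolY deg 11.5 tool z [ 1.9e-03 -4.0e-04 -1.0e+00] q [ 0.99  0.3  -0.99  1.75  0.27  1.23  0.13] F [0.9 0.  0.2] T [-0.02 -0.11 -0.06] 0.529466356886913 0.0
```

Request:
move_arm(
  increments="-2 0 -20 0 0 0 120;0 0 -20 0 0 0 120;0 0 -20 0 0 0 120;0 0 -15 0 0 0 120;0 0 -9 0 0 0 120;0 0 0 0 0 0 120;0 0 0 0 0 0 120;0 0 0 0 0 0 120",
  grip_force=25,
)

```text
time: 13.35
position: [0.5441, -0.1024, 0.0709]
tool_rot: [1.987, 2.431, 0.001]
ft_force: [-0.0, -0.6, 0.7]
grip_width: 0.533
grip_force: 0.0
```

Request:
move_arm(
  increments="0 0 0 0 0 0 200;0 0 0 0 0 0 215;0 0 0 0 0 0 255;0 0 0 0 0 0 255;0 0 0 0 0 0 255;0 0 0 0 0 0 255;0 0 0 0 0 0 255;0 0 0 0 0 0 255",
)

```text
time: 14.02
position: [0.5432, -0.1024, 0.0697]
tool_rot: [1.988, 2.432, 0.0]
ft_force: [-0.2, 0.7, 1.7]
grip_width: 0.18
grip_force: 25.0
```

```bash
python3 st.py;python3 - <<'E'
from fit import *
p=ctrl.get_image("wrist");w=np.nan_to_num(cloud(p))
save(p,"w3")
o=np.array([520.69,78.66]);th=np.radians(10.393);c,s=np.cos(th),np.sin(th);Rm=np.array([[c,-s],[s,c]])
S=((w[...,:2]*1000)-o)@Rm
r=(w[...,2]>.056)&(w[...,2]<.0685)&(S[...,1]<-8)&(abs(S[...,0])<75)&(S[...,1]>-215)
print(r.sum(),cv2.minAreaRect(S[r].astype(np.float32)))
E
```

```text
14.02 pos [ 543.2 -102.4   69.7] toolY deg 11.46 tool z [ 3.e-04 -1.e-04 -1.e+00] q [ 0.94  0.39 -0.94  1.84  0.36  1.08  0.06] F [-0.2  0.7  1.7] T [-0.   -0.06 -0.05] 0.1797467474212321 25.000562611967325
7147 ((-10.721122741699219, -120.27388000488281), (90.62745666503906, 119.98441314697266), 0.8728342652320862)
```

View pics/w3.png

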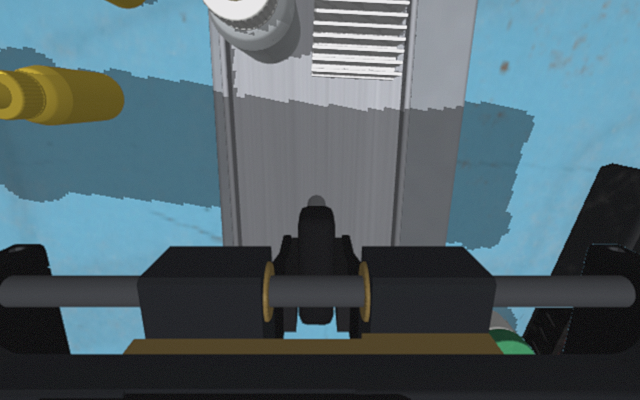

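Handle gripped at (317,265); bottle and sink are standing in the tray. First I centre the tray on x = 0 while moving slowly forward.

Request:
move_arm(
  increments="0.4 2 0 0 0 -0.1 255;0.4 3 0 0 0 -0.1 255;0.5 4 0 0 0 -0.1 255;0.5 5 0 0 0 -0.2 255;0.5 6 0 0 0 -0.2 255;0.5 6 0 0 0 -0.2 255;0.4 5 0 0 0 -0.1 255;0.4 3 0 0 0 0 255",
)

```text
time: 14.73
position: [0.5468, -0.0671, 0.0697]
tool_rot: [2.008, 2.416, 0.0]
ft_force: [-0.7, -5.1, 3.7]
grip_width: 0.181
grip_force: 25.0
```

```bash
cat > tr.py <<'E'
from fit import *
p=ctrl.get_image("wrist");w=np.nan_to_num(cloud(p))
o=np.array([520.69,78.66]);th=np.radians(10.393);c,s=np.cos(th),np.sin(th);Rm=np.array([[c,-s],[s,c]])
S=((w[...,:2]*1000)-o)@Rm
tp=((np.array(ctrl.get_state()["position"])[:2]*1000)-o)@Rm;print("tcp stn",np.round(tp,1))
# rim sides at rows along the tray: x of rim pts z>.057 
r=(w[...,2]>.0555)&(w[...,2]<.0685)&(S[...,1]<tp[1]+95)&(abs(S[...,0])<47+12)&(S[...,1]>tp[1]-20)
for y in range(int(tp[1])+5,int(tp[1])+85,15):
    q=S[r&(abs(S[...,1]-y)<3)][:,0]
    if len(q)>4: print(y,np.round([q.min(),q.max(),(q.min()+q.max())/2],1))
for t in ["flux_bottle","sink"]:
    print(t,[(np.round((np.array(x["centre"])[:2]*1000-o)@Rm-tp,0).tolist(),round(x["centre"][2],3),round(x["score"],2)) for x in ctrl.find_in(t,p)])
E
python3 st.py;python3 tr.py
```

```text
14.73 pos [546.8 -67.1  69.7] toolY deg 10.54 tool z [ 2.e-04  1.e-04 -1.e+00] q [ 0.88  0.39 -0.95  1.85  0.36  1.08 -0.02] F [-0.7 -5.1  3.7] T [-0.96 -0.02  0.08] 0.1808285752744866 25.00256784260273
tcp stn [  -0.5 -147.5]
-142 [-45.   44.9  -0.1]
-127 [-45.1  44.7  -0.2]
-112 [-45.   44.6  -0.2]
-97 [-45.   44.7  -0.2]
-82 [-45.2  45.1  -0. ]
-67 [-45.2  44.7  -0.3]
flux_bottle [([-138.0, 45.0], 0.057, 0.91), ([-20.0, 99.0], 0.111, 0.73), ([-115.0, 105.0], 0.058, 0.66)]
sink [([16.0, 107.0], 0.07, 0.94), ([35.0, 57.0], 0.051, 0.17)]
```

Request:
move_arm(
  increments="-0.7 4 0 0 0 0 255;-1.1 6 0 0 0 0 255;-1.5 8 0 0 0 0 255;-1.7 9 0 0 0 0 255;-1.7 9 0 0 0 0 255;-1.7 9 0 0 0 0 255;-1.7 9 0 0 0 0 255;-1.7 9 0 0 0 0 255",
)

```text
time: 15.55
position: [0.5348, -0.0045, 0.0697]
tool_rot: [2.009, 2.415, -0.0]
ft_force: [0.3, -5.2, 3.6]
grip_width: 0.182
grip_force: 25.0
```

Request:
move_arm(
  increments="-1.7 9 0 0 0 0 255;-1.7 9 0 0 0 0 255;-1.7 9 0 0 0 0 255;-1.7 9 0 0 0 0 255;-1.7 9 0 0 0 0 255;-1.5 8 0 0 0 0 255;-1.1 6 0 0 0 0 255;-0.7 4 0 0 0 0 255",
)

```text
time: 16.22
position: [0.5229, 0.0587, 0.0699]
tool_rot: [2.008, 2.415, -0.0]
ft_force: [1.5, -5.0, 5.1]
grip_width: 0.178
grip_force: 25.0
```

```bash
python3 st.py;python3 tr.py
```

```text
16.22 pos [522.9  58.7  69.9] toolY deg 10.53 tool z [ 4.e-04 -7.e-04 -1.e+00] q [ 0.72  0.35 -1.    1.9   0.34  1.07 -0.24] F [ 1.5 -5.   5.1] T [-1.3  -0.38  0.03] 0.1777562160634087 24.999880800023675
tcp stn [ -1.4 -19.1]
-14 [-45.7  44.1  -0.8]
1 [-45.8  44.2  -0.8]
16 [-58.9  59.    0. ]
31 [-59.  59.  -0.]
46 [-57.8  58.4   0.3]
61 [-57.5  58.5   0.5]
flux_bottle [([-19.0, 97.0], 0.109, 0.96), ([-141.0, -74.0], 0.034, 0.84), ([-116.0, -15.0], 0.044, 0.75), ([75.0, 83.0], 0.062, 0.5), ([0.0, 50.0], 0.057, 0.39)]
sink [([19.0, 104.0], 0.069, 0.79)]
```

Request:
move_arm(
  increments="-0.5 4 0 0 0 0 255;-0.9 6 0 0 0 0 255;-1.2 8 0 0 0 0 255;-1.2 8 0 0 0 0 255;-1 6 0 0 0 0 255;-0.7 4 0 0 0 0 255;-0.5 4 0 0 0 0 255;0 0 0 0 0 0 255",
)

```text
time: 17.03
position: [0.5155, 0.1, 0.0688]
tool_rot: [-2.005, -2.415, -0.001]
ft_force: [-0.8, 1.7, -2.9]
grip_width: 0.182
grip_force: 25.0
```

Request:
move_arm(
  increments="0 0 -0.5 0 0 0 255;0 0 -0.5 0 0 0 255;0 0 -0.5 0 0 0 255;0 0 -0.5 0 0 0 255;0 0 -0.5 0 0 0 255;0 0 -0.5 0 0 0 255;0 0 0 0 0 0 255;0 0 0 0 0 0 255",
)

```text
time: 17.7
position: [0.5171, 0.0978, 0.0666]
tool_rot: [-2.009, -2.415, -0.0]
ft_force: [-1.9, 1.4, -1.9]
grip_width: 0.179
grip_force: 25.0
```

```bash
python3 st.py;python3 tr.py
```

```text
17.7 pos [517.1  97.8  66.6] toolY deg 10.47 tool z [ 1.e-04  2.e-04 -1.e+00] q [ 0.65  0.36 -1.01  1.91  0.35  1.06 -0.33] F [-1.9  1.4 -1.9] T [0.56 0.19 0.1 ] 0.17869932059900856 25.00732040964067
tcp stn [-0.1 19.5]
24 [-59.  59.   0.]
39 [-58.9  59.    0. ]
54 [-57.4  58.9   0.8]
69 [-57.6  58.4   0.4]
84 [-57.5  58.7   0.6]
99 [-57.6  58.4   0.4]
flux_bottle [([-2.0, 51.0], 0.052, 0.75), ([-118.0, -54.0], 0.059, 0.67), ([87.0, 70.0], 0.058, 0.67), ([-20.0, 99.0], 0.109, 0.65)]
sink [([17.0, 102.0], 0.066, 0.67)]
```

Request:
move_arm(
  increments="-0.4 2 0 0 0 0 255;-0.5 3 0 0 0 0 255;-0.5 3 0 0 0 0 255;-0.5 3 0 0 0 0 255;-0.4 2 0 0 0 0 255;-0.4 2 0 0 0 0 255;-0.2 1 0 0 0 0 255;0 0 0 0 0 0 255",
)

```text
time: 18.52
position: [0.5142, 0.1142, 0.0666]
tool_rot: [2.009, 2.415, 0.001]
ft_force: [0.3, -0.1, -0.5]
grip_width: 0.185
grip_force: 25.0
```

```bash
python3 st.py;python3 tr.py
```

```text
18.52 pos [514.2 114.2  66.6] toolY deg 10.5 tool z [ 3.e-04  3.e-04 -1.e+00] q [ 0.62  0.36 -1.01  1.91  0.35  1.06 -0.36] F [ 0.3 -0.1 -0.5] T [-0.1  -0.17 -0.02] 0.18469779738123013 24.997785883024335
tcp stn [ 0.  36.1]
41 [-58.6  59.    0.2]
56 [-57.2  58.7   0.8]
71 [-57.3  58.4   0.6]
86 [-57.5  58.4   0.5]
101 [-57.4  58.6   0.6]
116 [-57.4  58.4   0.5]
flux_bottle [([-20.0, 98.0], 0.108, 0.95), ([-121.0, -65.0], 0.048, 0.68)]
sink [([18.0, 105.0], 0.066, 0.82)]
```

Request:
move_arm(
  increments="-0.1 0.5 0 0 0 0 255;-0.1 0.5 0 0 0 0 255;-0.1 0.5 0 0 0 0 255;-0.1 0.5 0 0 0 0 255;0 0 0 0 0 0 255;0 0 0 0 0 0 255;0 0 0 0 0 0 255;0 0 0 0 0 0 255",
)

```text
time: 19.33
position: [0.514, 0.1145, 0.0666]
tool_rot: [2.01, 2.413, -0.002]
ft_force: [1.0, -4.9, -0.1]
grip_width: 0.181
grip_force: 25.0
```

Contact with the stop is felt: 2 mm commanded, 0.3 mm moved, 5 N. Releasing.

Request:
move_arm(
  increments="0 0 0 0 0 0 180;0 0 0 0 0 0 140;0 0 0 0 0 0 120;0 0 0 0 0 0 120;0 0 0 0 0 0 120;0 0 5 0 0 0 120;0 0 10 0 0 0 120;0 0 20 0 0 0 120",
)

```text
time: 20.0
position: [0.5123, 0.1155, 0.101]
tool_rot: [-2.007, -2.413, 0.003]
ft_force: [0.2, -0.0, -0.3]
grip_width: 0.529
grip_force: 0.0
```

Request:
move_arm(
  increments="0 0 30 0 0 0 120;0 0 35 0 0 0 120;0 -10 35 0 0 0 120;0 -15 35 0 0 0 120;0 -30 20 0 0 0 120;0 -20 10 0 0 0 120;0 0 0 0 0 0 120;0 0 0 0 0 0 120",
)

```text
time: 20.67
position: [0.5143, 0.0396, 0.2679]
tool_rot: [2.012, 2.41, 0.001]
ft_force: [-0.1, 0.2, -0.6]
grip_width: 0.53
grip_force: 0.0
```

```bash
python3 st.py;python3 - <<'E'
from fit import *
p=ctrl.get_image("wrist");w=np.nan_to_num(cloud(p));save(p,"w4")
o=np.array([520.69,78.66]);th=np.radians(10.393);c,s=np.cos(th),np.sin(th);Rm=np.array([[c,-s],[s,c]])
S=((w[...,:2]*1000)-o)@Rm
def z(a,b,c,d):
    m=(S[...,0]>a)&(S[...,0]<b)&(S[...,1]>c)&(S[...,1]<d)&(w[...,2]>.03);return m.sum(),np.round(np.median(w[m][:,2]),4) if m.any() else 0
print("deck",z(-60,60,-100,-10),"tray floor front",z(-8,-2,160,178),"rear",z(10,40,25,60))
kn=(w[...,2]>.096)&(w[...,2]<.112)&(S[...,0]>90)&(S[...,0]<160)&(S[...,1]>60)&(S[...,1]<135)
print("knob",kn.sum(),cv2.minAreaRect(S[kn].astype(np.float32)) if kn.any() else 0)
hd=(w[...,2]>.078)&(w[...,2]<.099)&(S[...,1]<80)&(S[...,1]>0)&(abs(S[...,0])<30)
print("handle",cv2.minAreaRect(S[hd].astype(np.float32)) if hd.any() else 0)
E
```

```text
20.67 pos [514.3  39.6 267.9] toolY deg 10.3 tool z [ 2.1e-03 -7.0e-04 -1.0e+00] q [ 0.9   0.09 -1.07  1.68  0.08  1.42 -0.  ] F [-0.1  0.2 -0.6] T [ 0.09 -0.08  0.08] 0.5302854604206002 0.0
deck (np.int64(40435), np.float64(0.365)) tray floor front (np.int64(0), 0) rear (np.int64(900), np.float64(0.0491))
knob 1098 ((125.3786849975586, 98.11915588378906), (52.14761734008789, 14.870924949645996), 76.18851470947266)
handle ((0.9944233894348145, 40.896446228027344), (15.464638710021973, 51.023929595947266), 0.14067083597183228)
```

View pics/w4.png

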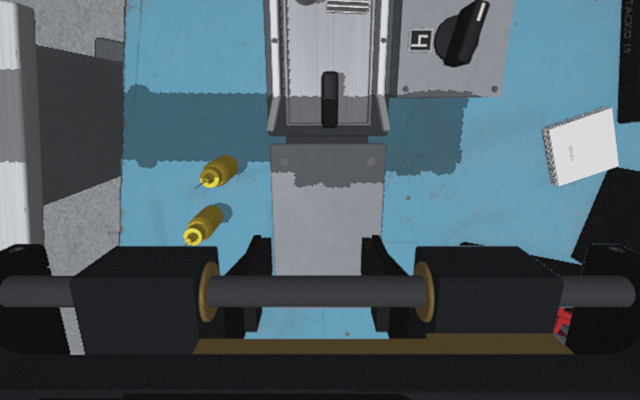

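The window shows 4 at (420,40) and the knob measures 1.81 rad. The handle at (330,98) puts the tray at y ≈ 100 mm, x ≈ 1 mm. I check the bottle from the side numerically, then hand in.

```bash
python3 - <<'E'
from fit import *
o=np.array([520.69,78.66]);th=np.radians(10.393);c,s=np.cos(th),np.sin(th);Rm=np.array([[c,-s],[s,c]])
p=ctrl.get_image("side");w=np.nan_to_num(cloud(p));S=((w[...,:2]*1000)-o)@Rm
m=(abs(S[...,0])<43)&(S[...,1]>90)&(S[...,1]<180)&(w[...,2]>.085)&(w[...,2]<.19)
for a in (.09,.11,.13,.15):
    k=m&(abs(w[...,2]-a)<.01);print(a,k.sum(),np.round(S[k].mean(0),1) if k.any() else 0)
print("top",w[m][:,2].max() if m.any() else 0)
E
```

```text
0.09 36 [-20.1 132.8]
0.11 44 [-21.3 135.6]
0.13 29 [-20.4 140.7]
0.15 5 [-19.8 142.3]
top 0.16466340537675583
```

```bash
python3 -c "
from bench import ctrl
print(ctrl.close_job())"
```

```text
the job is handed in; nothing more can be done
None
```

The job is handed in: the dial stands at 4 (about 1.81 rad), the tray is home against the end stop and centred within about 1 mm, the bottle is upright and the heat sink was still in the tray at the last check; no verdict was returned, and the phone, spool and jar were not re-measured.

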